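# Feel for the hidden shelf bar and stand the transformer over it

### The arm

A 6-joint arm with a two-finger parallel gripper is mounted at the origin on the work surface. World frame = base frame: x ahead of the robot, y to its left, z up, the work surface at z = 0. Lengths are in m, angles in rad, forces in N, time in s.
With the tool pointing down it reaches from about 0.3 to 0.875 m from the base axis. Payload 4.2 kg.
Tool frame: the origin (TCP) lies on the centre line of the jaws, within the pads' length; the fingertips stand 14 mm ahead of it and the grasp point (between the pads) lies 5 mm behind it; z points along the fingers, y is the line along which they close (so a half turn about z gives the same grasp; the last joint's range is limited). The gripper opens to 85 mm and grips with 20 to 120 N. Pads are 22 mm wide; open, the fingers measure 114 mm over their backs; the gripper's body (76 mm by 85 mm) begins 54 mm behind the grasp point. The pads swing forward as they close: fully open they stand 13 mm farther back than shut.
Start: joints at [-1.268, 0.32, 1.565, -0, 1.257, -0.02], TCP at [0.182, -0.545, 0.245] pointing down, gripper open.
Joint ranges: [-3.11, 3.11], [-0.84, 2.01], [0.21, 2.61], [-1.34, 4.49], [0.05, 2.63], [-2.56, 2.56]. Speed limits (rad/s): [2.57, 2.57, 3.14, 3.14, 3.14, 3.14].

### API

Orientations are given as a unit quaternion [x, y, z, w].
In Python, from workcell import bot, vision, finish_job gives the robot as it stands.
- The arm moves only by the tool step_arm, never from a script. Its argument "commands" is text: rows parted by semicolons, each of 7 numbers parted by spaces: the turn, a rotation vector about the tool's x, y, z in rad, then the shift along the tool's x, y, z in mm, then the opening in per cent of the stroke, from 0 (shut) to 100 (fully open). A call has exactly 10 rows; each row shifts and turns the commanded pose from where the row before left it, along the tool's axes as they then stand; what a row does not reach is not made up. A row lasts 1/8 s, in which the tool goes at most 62.5 mm and 10.7 degrees, less where a joint would pass 70% of its speed; a pose out of reach is approached as far as the arm can. A call is refused whole if a number of a shift passes 62.5 or a number of a turn 0.188, either way. A call with a gripper value outside its range is refused whole. The fingers move at their own pace and stop on an object; "force" is the grip in N (left out, the last holds). Time passes only in rows, so rows that do not move let the fingers close, or fill a call up. It gives the time, the measured TCP pose, the force, the opening and the grip force at its end, in the units of the state.
- bot.observe(): the state, without advancing time (a new reading comes with each control period).
- vision.get_image(name): name is "side" or "top"; returns a dict with "frame" (400x640x3 uint8, blue, green, red), "camera_matrix" (3x3 intrinsics, pixels), "view" (4x4, takes a point from world to camera coordinates). Camera axes: x right, y down, z forward; pixel columns grow to the right and rows downward; lengths in m; the calibration is good to about 2 mm. A picture is of the moment at which its call begins. There is no depth.
- finish_job(): hands the job in; it is judged then, once.
The state is a dict: "time_s": time; "qpos": joint angles; "joint_vel": joint speeds; "joint_torque": joint torques, N m; "position": TCP position; "eef_rot": TCP orientation; "contact_force": force on the tool from outside, world axes, zero at the start; "ft_torque": the same for the moment, N m; "gripper_width": finger opening in m; "grip_force": force on a finger pad.
Only numpy, scipy, OpenCV 4.12 (cv2) and the standard library are available. Lean on these libraries where they do the work, as an engineer would, in place of code of your own. Each camera call takes 0.05 s, during which the arm holds its last target. There are 200 camera calls.

### The job

Somewhere under the loose aluminium board of the low grey shelf tray runs one cross bar that cannot be seen. With empty, closed fingertips press gently along the board until you come to the firm spot where it no longer gives, and rest on it for a moment; then stand the heavy yellow-and-steel transformer upright on the board right over that bar, so that the board stays level, and let go. Do not press hard enough to dent the board, and leave the other things where they are.

Things in the scene. Friction and masses are not known exactly. Their poses are not given: they have to be found in the camera images.
- shelf: Low shelf tray fixed to the bench: grey steel frame 160 (x) by 430 (y) by 59 mm high. Origin: centre of its underside; y along its length, z up. Inside, hidden under the loose board, one steel cross bar runs across the tray (along its x, full depth). The bar is 24 mm wide (y); its centre lies anywhere up to 130 mm either way from the tray's middle.
- board: Bare aluminium board in the tray, 140 (x) by 410 (y) by 6 mm; origin: centre of its underside; at rest level, its top 60 mm above the bench. It rests on soft end foam and the hidden bar. Over the rubber-faced bar it gives 0.17 mm/N; d mm from the bar's centre line it sinks F*d*(d-12)/k mm more, k = 5000 (bar mid-tray) to 8500 N mm (bar 130 mm off). Over 25 N from the fingers dents it.
- board_rock (a joint): Rocking of the board about the bar, rad about the tray's x axis: 0 = level, as at rest; positive = its +y end up and -y end down; stops at 0.13 either way. Pressed beside the bar, that side of the board sinks and the other side rises.
- transformer: Small mains transformer, 0.75 to 1 kg: dark steel core 62 (x) by 44 (y) by 52 (z) mm; a yellow coil shows 12 mm beyond each x end, a small white terminal on top (60 mm high in all). Origin: centre of its underside; z up. Grip the 44 mm across its y faces. Starts upright on the bench in the row between robot and tray.
- tin: Bystander: yellow tin with a red label, 66 mm diameter, 95 mm high; origin at the centre of its underside.
- adapter: Bystander: black power adapter brick, 100 (x) by 46 (y) by 32 mm high; origin at the centre of its underside.
- jar: Bystander: amber jar, 56 mm diameter, 110 mm high; origin at the centre of its underside.
- camera_box: Bystander: red carton, 100 by 110 by 80 mm high; origin at the centre of its underside.
Things that resemble listed ones, but are neither listed nor needed, are in the scene too. Leave any pink look-alike of the transformer alone.

How it is judged:
On the way:
1. the fingertips rest on the board with at least 2.5 N at a spot where it stays level (rocks less than 0.01 rad) (contact force between the fingers and board above 2.5 N and value of joint board_rock between -0.01 and 0.01 rad), for 0.2 s.
At the end, for the whole second after the job is handed in: The transformer stands on the board upright (0.025 rad), released and at rest, its underside within 3 mm of the 60 mm rest height, within 50 mm of the tray's middle line and 180 mm of its middle along y; the board is level (0.02 rad) (angle between transformer's own z axis and vertical below 0.025 rad and value of joint board_rock between -0.02 and 0.02 rad and z of transformer in the frame of shelf between 0.057 and 0.063 m and x of transformer in the frame of shelf between -0.05 and 0.05 m and y of transformer in the frame of shelf between -0.18 and 0.18 m and contact force between transformer and board above 4 N and linear speed of transformer below 0.01 m/s and contact force between the fingers and transformer below 0.1 N); the robot touches nothing.
It fails at once if the fingers press the tray or board with more than 25 N (contact force between the fingers and shelf above 25 N).
It fails at once if the transformer is pressed onto the tray or board with more than 25 N (contact force between transformer and shelf above 25 N).
It fails at once if the tin, adapter, jar or red carton is moved more than 20 mm or tipped (distance of any of tin, adapter, jar, camera_box from where it was at the start of the episode above 0.02 m or angle between any of tin, adapter, jar, camera_box's own z axis and vertical above 0.2 rad).
It also fails if it takes over 64 s, if anything falls off the work surface, if the arm or the gripper's body presses on something with over 40 N, if the wrist force passes 120 N, or if a joint passes its speed limit or range.

## Working session

There is one attempt and no reset: what is moved stays moved. The work goes in short steps, Python scripts to look and compute and a tool call to move; the robot and the scene stay as the last step left them, time stands still between calls to the robot, and variables do not carry over. Pictures are saved under pics/ and viewed, at most 10 in all, crops included, and the job is handed in when it is done.

Besides the shell and the picture viewer there is one more tool, called as name(argument=value, ...) on one line, values as JSON. step_arm: Moves the arm, as the interface text tells. Its arguments: {"type":"object","properties":{"commands":{"type":"string"},"force":{"type":"number"}},"required":["commands"]}

```bash
mkdir -p pics; cat > h.py <<'E'
import numpy as np, cv2
from workcell import bot, vision
def cast(im,u,v,z):
    K=np.array(im["camera_matrix"]);V=np.array(im["view"])
    R=V[:3,:3];t=V[:3,3];o=-R.T@t
    d=R.T@np.linalg.inv(K)@np.array([u,v,1.]); return o+d*(z-o[2])/d[2]
E
python3 - <<'E'
from h import *
for n in("top","side"):
    im=vision.get_image(n);cv2.imwrite(f"pics/{n}0.png",im["frame"]);np.save(f"pics/{n}0.npy",im,allow_pickle=True)
    V=np.array(im["view"]);print(n,-V[:3,:3].T@V[:3,3],V[2,:3])
s=bot.observe();print(s["time_s"],s["position"],s["eef_rot"],s["gripper_width"])
E
```

```text
top [ 0.29175265 -0.02165569  1.19865397] [ 0.16041467  0.01083128 -0.98699028]
side [0.05720013 0.74246491 0.70632495] [ 0.41501795 -0.70055407 -0.5805033 ]
0.1 [ 0.18224642 -0.54490505  0.24456299] [ 9.87010610e-01  1.60653019e-01 -1.23118621e-04 -8.05559270e-04] 0.0859842595164057
```

View pics/top0.png

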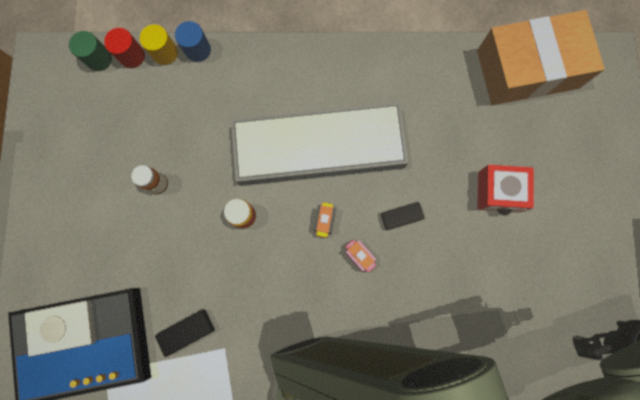

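View pics/side0.png

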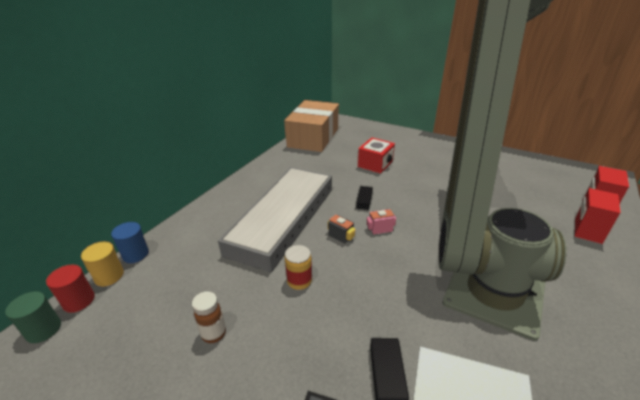

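The tray is at top pixel (320,143). Two things could be the transformer: the yellow-ended one at top (324,220) / side (341,229), and the pink look-alike at top (361,256) / side (381,222). The tin at (239,213) is also yellow. I choose (324,220) and will check it in a close crop.

```bash
python3 - <<'E'
from h import *
im=np.load("pics/top0.npy",allow_pickle=True).item();sd=np.load("pics/side0.npy",allow_pickle=True).item()
a=cv2.resize(im["frame"][190:285,290:430],None,fx=4,fy=4,interpolation=cv2.INTER_CUBIC)[:380]
b=cv2.resize(sd["frame"][195:250,310:410],None,fx=4,fy=4,interpolation=cv2.INTER_CUBIC)
o=np.zeros((380,a.shape[1]+0,3),np.uint8);o[:]=a[:380]
out=np.zeros((600,560,3),np.uint8);out[:380]=a;out[380:600,:400]=b;cv2.imwrite("pics/crop.png",out)
hsv=cv2.cvtColor(im["frame"],cv2.COLOR_BGR2HSV)
def big(m,roi):
    z=np.zeros_like(m);x0,y0,x1,y1=roi;z[y0:y1,x0:x1]=m[y0:y1,x0:x1]
    return max(cv2.findContours(z,0,2)[0],key=cv2.contourArea)
c=big(cv2.inRange(im["frame"],(150,170,170),(255,255,255)),(220,95,420,195))
r=cv2.minAreaRect(c);print("board",r)
P=np.array([cast(im,*p,.06)[:2] for p in cv2.boxPoints(r)]);print(P,P.mean(0))
print([np.linalg.norm(P[i]-P[i-1]) for i in range(4)])
ym=cv2.inRange(hsv,(22,120,90),(35,255,255));c=big(cv2.inRange(hsv,(3,110,70),(35,255,255)),(305,195,342,242))
r=cv2.minAreaRect(c);print("tr",r);P=np.array([cast(im,*p,.052)[:2] for p in cv2.boxPoints(r)]);print(P,P.mean(0),[np.linalg.norm(P[i]-P[i-1]) for i in range(4)])
for nm,p,z in(("tin",(239,211),.095),("adapter",(402,214),.032),("pink",(361,255),.052),("jar",(145,176),.11),("red",(511,186),.08)):print(nm,cast(im,*p,z)[:2])
E
```

```text
board ((318.1849365234375, 141.0068359375), (53.127525329589844, 164.407470703125), 83.9909896850586)
[[ 0.6642416   0.22160233]
 [ 0.71102248 -0.19056275]
 [ 0.57403294 -0.201917  ]
 [ 0.52846282  0.20263722]] [0.61943996 0.00793995]
[np.float64(0.13709687233289353), np.float64(0.4148113998969639), np.float64(0.13745927440684963), np.float64(0.40711270441435615)]
tr ((324.0, 219.5), (12.658721923828125, 35.1813850402832), 9.462321281433105)
[[ 0.38246718  0.01421395]
 [ 0.46806225  0.0008451 ]
 [ 0.46304844 -0.02994684]
 [ 0.37759497 -0.01623074]] [ 0.42279321 -0.00777963] [np.float64(0.030832087858819277), np.float64(0.08663280534903121), np.float64(0.031197464860316416), np.float64(0.08654724886926907)]
tin [0.43667972 0.19318642]
adapter [ 0.43975417 -0.20180954]
pink [ 0.33678707 -0.09783266]
jar [0.51702415 0.41642548]
red [ 0.50308975 -0.45768566]
```

View pics/crop.png

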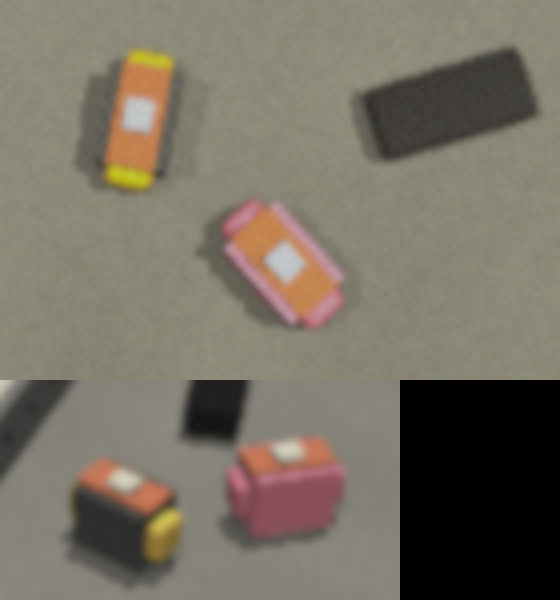

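Checked: the pick at top (324,220) has a dark core, yellow coil ends and a white terminal, and the other one is pink. I'll close the fingers and go over the tray's middle.

step_arm(commands="0 0 0.105 0 0 0 0; 0 0 0.105 0 0 0 0; 0 0 0 40 -42 0 0; 0 0 0 40 -42 0 0; 0 0 0 40 -42 0 0; 0 0 0 40 -42 0 0; 0 0 0 40 -42 0 0; 0 0 0 40 -42 0 0; 0 0 0 40 -42 0 0; 0 0 0 40 -42 0 0", force=30)

```text
time_s: 1.35
position: [0.4633, -0.1737, 0.2451]
eef_rot: [0.998, 0.056, -0.0, 0.0]
contact_force: [1.9, -0.0, 0.1]
gripper_width: -0.0
grip_force: 0.0
```

```bash
cat >> h.py <<'E'
C=np.array([.619,.008]);YAW=.112
def st(goal=None):
    s=bot.observe();x,y,z,w=s["eef_rot"]
    from scipy.spatial.transform import Rotation as R
    M=R.from_quat(s["eef_rot"]).as_matrix();p=np.array(s["position"])
    c,sn=np.cos(YAW),np.sin(YAW);d=p[:2]-C
    print("t %.2f"%s["time_s"],"pos",p.round(4),"head %.3f"%np.arctan2(M[1,0],M[0,0]),"tray",np.array([c*d[0]+sn*d[1],-sn*d[0]+c*d[1]]).round(4),"tipz %.2f"%(1e3*p[2]-14),"F",np.round(s["contact_force"],2),"M",np.round(s["ft_torque"],2),"w %.4f g %.1f"%(s["gripper_width"],s["grip_force"]))
    if goal is not None: print("tool delta mm",(M.T@(np.array(goal)-p)*1e3).round(1))
    return s
E
python3 -c "
from h import *
st([.619,.008,.090])"
```

```text
t 1.35 pos [ 0.4633 -0.1737  0.2451] head 0.113 tray [-0.175  -0.1632] tipz 231.11 F [ 1.87 -0.03  0.15] M [-0.02 -0.04 -0.04] w -0.0000 g 0.0
tool delta mm [ 175.2 -163.   155.1]
```

step_arm(commands="0 0 0 43.8 -40.8 0 0; 0 0 0 43.8 -40.8 0 0; 0 0 0 43.8 -40.8 20 0; 0 0 0 43.8 -40.6 35 0; 0 0 0 0 0 50 0; 0 0 0 0 0 40 0; 0 0 0 0 0 15 0; 0 0 0 0 0 8 0; 0 0 0 0 0 4 0; 0 0 0 0 0 0 0")

```text
time_s: 2.6
position: [0.6148, 0.0012, 0.078]
eef_rot: [0.998, 0.056, 0.001, 0.0]
contact_force: [-0.1, 0.3, 0.8]
gripper_width: -0.0
grip_force: 0.0
```

```bash
python3 -c "
from h import *
st([.619,.008,.073])"
```

```text
t 2.60 pos [0.6148 0.0012 0.078 ] head 0.113 tray [-0.0049 -0.0062] tipz 63.99 F [-0.1   0.28  0.78] M [-0.02 -0.    0.01] w -0.0000 g 0.0
tool delta mm [ 4.9 -6.2  5. ]
```

step_arm(commands="0 0 0 4.9 -6.2 0 0; 0 0 0 0 0 2 0; 0 0 0 0 0 1 0; 0 0 0 0 0 1 0; 0 0 0 0 0 1 0; 0 0 0 0 0 0.5 0; 0 0 0 0 0 0.5 0; 0 0 0 0 0 0 0; 0 0 0 0 0 0 0; 0 0 0 0 0 0 0")

```text
time_s: 3.85
position: [0.6184, 0.0083, 0.0722]
eef_rot: [0.998, 0.056, 0.0, -0.0]
contact_force: [-3.2, 0.7, 8.0]
gripper_width: -0.0
grip_force: 4.1
```

```bash
python3 -c "
from h import *
st()"
```

```text
t 3.85 pos [0.6184 0.0083 0.0722] head 0.113 tray [-0.0006  0.0003] tipz 58.18 F [-3.17  0.66  8.03] M [0.16 0.4  0.02] w -0.0000 g 4.1
```

step_arm(commands="0 0 0 0 0 -5 0; 0 0 0 0 -12.5 0 0; 0 0 0 0 -12.5 0 0; 0 0 0 0 0 2 0; 0 0 0 0 0 1 0; 0 0 0 0 0 1 0; 0 0 0 0 0 1 0; 0 0 0 0 0 0 0; 0 0 0 0 0 0 0; 0 0 0 0 0 0 0")

```text
time_s: 5.1
position: [0.6155, 0.0334, 0.0715]
eef_rot: [0.998, 0.056, 0.0, -0.001]
contact_force: [-2.1, 3.9, 6.6]
gripper_width: -0.0
grip_force: 2.9
```

```bash
python3 -c "
from h import *
st()"
```

```text
t 5.10 pos [0.6155 0.0334 0.0715] head 0.112 tray [-0.0006  0.0256] tipz 57.51 F [-2.13  3.93  6.57] M [ 0.58  0.35 -0.03] w -0.0000 g 2.9
```

step_arm(commands="0 0 0 0 0 -5 0; 0 0 0 0 25 0 0; 0 0 0 0 25 0 0; 0 0 0 0 0 2 0; 0 0 0 0 0 1 0; 0 0 0 0 0 1 0; 0 0 0 0 0 1 0; 0 0 0 0 0 0 0; 0 0 0 0 0 0 0; 0 0 0 0 0 0 0")

```text
time_s: 6.35
position: [0.6213, -0.017, 0.0724]
eef_rot: [0.998, 0.057, 0.001, 0.001]
contact_force: [-1.9, -4.0, 8.6]
gripper_width: 0.0003
grip_force: 4.3
```

```bash
python3 -c "
from h import *
st()"
```

```text
t 6.35 pos [ 0.6213 -0.017   0.0724] head 0.115 tray [-0.0005 -0.0251] tipz 58.37 F [-1.92 -4.02  8.63] M [-0.75  0.35  0.03] w 0.0003 g 4.3
```

step_arm(commands="0 0 0 0 0 -5 0; 0 0 0 0 17.5 0 0; 0 0 0 0 17.5 0 0; 0 0 0 0 0 2 0; 0 0 0 0 0 1 0; 0 0 0 0 0 1 0; 0 0 0 0 0 1 0; 0 0 0 0 0 0 0; 0 0 0 0 0 0 0; 0 0 0 0 0 0 0")

```text
time_s: 7.6
position: [0.6253, -0.0521, 0.072]
eef_rot: [0.998, 0.057, 0.0, 0.001]
contact_force: [-1.7, -3.8, 7.7]
gripper_width: -0.0
grip_force: 3.7
```

```bash
python3 -c "
from h import *
st()"
```

```text
t 7.60 pos [ 0.6253 -0.0521  0.072 ] head 0.114 tray [-0.0005 -0.0604] tipz 58.04 F [-1.67 -3.8   7.72] M [-0.71  0.32  0.03] w -0.0000 g 3.7
```

step_arm(commands="0 0 0 0 0 -5 0; 0 0 0 0 -12 0 0; 0 0 0 0 0 0 0; 0 0 0 0 0 2 0; 0 0 0 0 0 1 0; 0 0 0 0 0 1 0; 0 0 0 0 0 1 0; 0 0 0 0 0 0 0; 0 0 0 0 0 0 0; 0 0 0 0 0 0 0")

```text
time_s: 8.85
position: [0.6237, -0.0392, 0.0722]
eef_rot: [0.998, 0.056, 0.0, -0.0]
contact_force: [-3.7, 2.4, 8.3]
gripper_width: -0.0001
grip_force: 4.3
```

```bash
python3 -c "
from h import *
st()"
```

```text
t 8.85 pos [ 0.6237 -0.0392  0.0722] head 0.112 tray [-0.0006 -0.0474] tipz 58.17 F [-3.73  2.42  8.29] M [0.44 0.49 0.01] w -0.0001 g 4.3
```

step_arm(commands="0 0 0 0 0 -5 0; 0 0 0 0 14 0 0; 0 0 0 0 14 0 0; 0 0 0 0 0 2 0; 0 0 0 0 0 1 0; 0 0 0 0 0 1 0; 0 0 0 0 0 1 0; 0 0 0 0 0 0 0; 0 0 0 0 0 0 0; 0 0 0 0 0 0 0")

```text
time_s: 10.1
position: [0.6271, -0.0679, 0.0716]
eef_rot: [0.998, 0.057, 0.0, 0.001]
contact_force: [-1.5, -4.8, 5.7]
gripper_width: -0.0
grip_force: 2.8
```

```bash
python3 -c "
from h import *
st()"
```

```text
t 10.10 pos [ 0.6271 -0.0679  0.0716] head 0.114 tray [-0.0004 -0.0763] tipz 57.63 F [-1.47 -4.81  5.69] M [-0.66  0.22 -0.04] w -0.0000 g 2.8
```

The compliance is symmetric about tray y ≈ -24.5 mm. I'll rest there for a moment.

step_arm(commands="0 0 0 0 0 -6 0; 0 0 0 0 -26 0 0; 0 0 0 0 -26 0 0; 0 0 0 0 0 3 0; 0 0 0 0 0 1 0; 0 0 0 0 0 1 0; 0 0 0 0 0 0.7 0; 0 0 0 0 0 0 0; 0 0 0 0 0 0 0; 0 0 0 0 0 0 0")

```text
time_s: 11.35
position: [0.6211, -0.0154, 0.0724]
eef_rot: [0.998, 0.056, 0.0, -0.001]
contact_force: [-2.8, 4.5, 7.9]
gripper_width: -0.0
grip_force: 4.2
```

```bash
python3 -c "
from h import *
st([.4228,-.0078,.15])"
```

```text
t 11.35 pos [ 0.6211 -0.0154  0.0724] head 0.111 tray [-0.0005 -0.0235] tipz 58.38 F [-2.76  4.47  7.89] M [0.8  0.41 0.04] w -0.0000 g 4.2
tool delta mm [-196.2  -29.7  -77.7]
```

step_arm(commands="0 0 0 0 0 -30 0; 0 0 0 0 0 -48 0; 0 0 0 -48 -7 0 100; 0 0 0 -48 -7 0 100; 0 0 0 -48 -8 0 100; 0 0 0 -48 -7.5 0 100; 0 0 0.133 0 0 0 100; 0 0 0.133 0 0 0 100; 0 0 0 0 0 0 100; 0 0 0 0 0 0 100")

```text
time_s: 12.6
position: [0.427, -0.0084, 0.1491]
eef_rot: [0.997, -0.076, -0.0, 0.0]
contact_force: [0.7, 0.1, 0.7]
gripper_width: 0.0854
grip_force: 0.0
```

```bash
python3 - <<'E'
from h import *
st([.4228,-.0078,.030])
for n in("top","side"):
    im=vision.get_image(n);cv2.imwrite(f"pics/{n}1.png",im["frame"])
a=cv2.imread("pics/top1.png")[110:290,220:440];b=cv2.imread("pics/side1.png")[150:290,270:450]
o=np.zeros((560,440,3),np.uint8);o[:360]=cv2.resize(a,(440,360));o[360:,:257]=cv2.resize(b,(257,200));cv2.imwrite("pics/c1.png",o)
E
```

```text
t 12.60 pos [ 0.427  -0.0084  0.1491] head -0.152 tray [-0.1926  0.0051] tipz 135.08 F [0.71 0.12 0.67] M [0.04 0.02 0.  ] w 0.0854 g 0.0
tool delta mm [ -4.2  -0.  119.1]
```

View pics/c1.png

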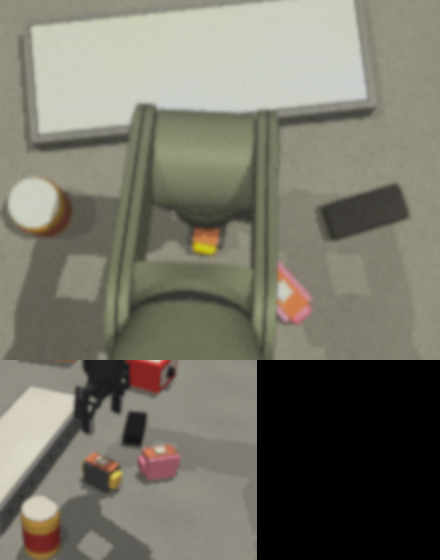

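The crop shows the gripper above the transformer: its yellow end is at crop (205,248) in the top view and at (100,470) in the side view. The pink one sits clear to the right. Descending and gripping.

step_arm(commands="0 0 0 -4 0 20 100; 0 0 0 0 0 40 100; 0 0 0 0 0 35 100; 0 0 0 0 0 15 100; 0 0 0 0 0 9 100; 0 0 0 0 0 0 100; 0 0 0 0 0 0 40; 0 0 0 0 0 0 40; 0 0 0 0 0 0 40; 0 0 0 0 0 0 40", force=60)

```text
time_s: 13.95
position: [0.4234, -0.0075, 0.031]
eef_rot: [0.997, -0.076, 0.001, 0.0]
contact_force: [-0.9, 0.0, 5.4]
gripper_width: 0.0437
grip_force: 61.2
```

```bash
python3 -c "
from h import *
st([.4228,-.0078,.030])"
```

```text
t 13.95 pos [ 0.4234 -0.0075  0.031 ] head -0.153 tray [-0.1961  0.0064] tipz 17.02 F [-0.87  0.01  5.4 ] M [-0.09  0.17 -0.01] w 0.0437 g 61.2
tool delta mm [-0.6  0.4  1. ]
```

step_arm(commands="0 0 0 0 0 -10 40; 0 0 0 0 0 -40 40; 0 0 0 0 0 -45 40; 0 0 -0.133 0 0 0 40; 0 0 -0.132 0 0 0 40; 0 0 0 40 6 0 40; 0 0 0 40 6 0 40; 0 0 0 40 6 0 40; 0 0 0 40 6 0 40; 0 0 0 0 0 0 40", force=80)

```text
time_s: 15.2
position: [0.5869, -0.0135, 0.1243]
eef_rot: [0.998, 0.056, 0.0, 0.0]
contact_force: [-1.0, -0.5, -7.7]
gripper_width: 0.043
grip_force: 84.4
```

```bash
python3 -c "
from h import *
st([.6217,-.0163,.101])"
```

```text
t 15.20 pos [ 0.5869 -0.0135  0.1243] head 0.112 tray [-0.0343 -0.0178] tipz 110.29 F [-1.03 -0.46 -7.66] M [-0.02  0.14  0.05] w 0.0430 g 84.4
tool delta mm [34.3  6.7 23.3]
```

step_arm(commands="0 0 0 17 3.3 0 40; 0 0 0 17.3 3.4 0 40; 0 0 0 0 0 8 40; 0 0 0 0 0 8 40; 0 0 0 0 0 7 40; 0 0 0 0 0 4 40; 0 0 0 0 0 2 40; 0 0 0 0 0 1 40; 0 0 0 0 0 0 40; 0 0 0 0 0 0 40")

```text
time_s: 16.45
position: [0.6196, -0.0163, 0.0954]
eef_rot: [0.998, 0.056, 0.0, 0.0]
contact_force: [-0.9, -0.2, -7.9]
gripper_width: 0.0432
grip_force: 84.5
```

```bash
python3 - <<'E'
from h import *
st([.6217,-.0163,.091])
im=vision.get_image("side");cv2.imwrite("pics/s2.png",cv2.resize(im["frame"][140:290,200:400],(800,600),interpolation=cv2.INTER_CUBIC))
E
```

```text
t 16.45 pos [ 0.6196 -0.0163  0.0954] head 0.112 tray [-0.0021 -0.0242] tipz 81.42 F [-0.86 -0.17 -7.88] M [-0.02  0.02 -0.02] w 0.0432 g 84.5
tool delta mm [2.1 0.3 4.4]
```

View pics/s2.png

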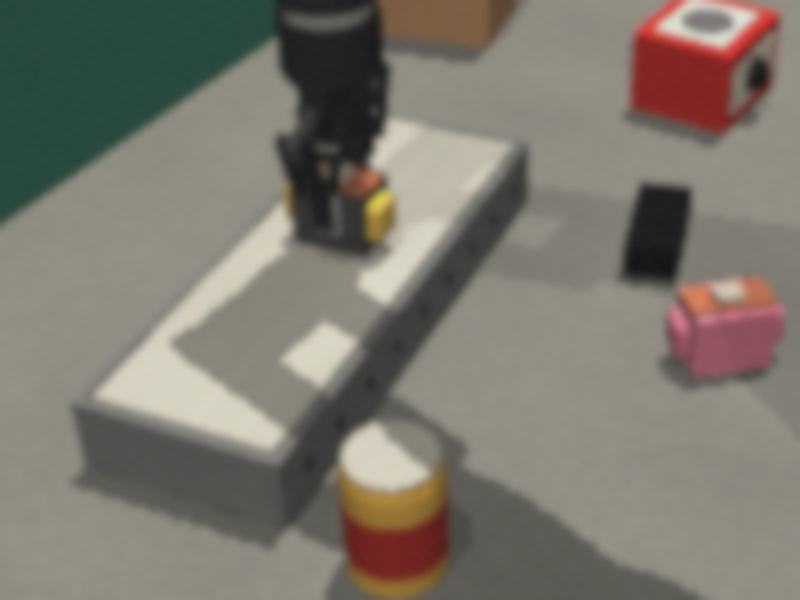

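The side crop shows the transformer upright in the jaws at (340,215), just above the board. Lowering gently.

step_arm(commands="0 0 0 2 0 1.5 40; 0 0 0 0 0 1 40; 0 0 0 0 0 0.7 40; 0 0 0 0 0 0.5 40; 0 0 0 0 0 0.5 40; 0 0 0 0 0 0.3 40; 0 0 0 0 0 0 40; 0 0 0 0 0 0 40; 0 0 0 0 0 0 40; 0 0 0 0 0 0 40")

```text
time_s: 17.75
position: [0.6215, -0.016, 0.0907]
eef_rot: [0.998, 0.056, 0.0, 0.0]
contact_force: [-0.4, -0.3, -7.1]
gripper_width: 0.043
grip_force: 84.5
```

```bash
python3 -c "
from h import *
st([.6217,-.0163,.090])"
```

```text
t 17.75 pos [ 0.6215 -0.016   0.0907] head 0.112 tray [-0.0002 -0.0242] tipz 76.75 F [-0.41 -0.33 -7.14] M [-0.06  0.07  0.02] w 0.0430 g 84.5
tool delta mm [0.2 0.3 0.7]
```

step_arm(commands="0 0 0 0 0 0.4 40; 0 0 0 0 0 0.4 40; 0 0 0 0 0 0.4 40; 0 0 0 0 0 0 40; 0 0 0 0 0 0 40; 0 0 0 0 0 0 40; 0 0 0 0 0 0 40; 0 0 0 0 0 0 40; 0 0 0 0 0 0 40; 0 0 0 0 0 0 40")

```text
time_s: 19.0
position: [0.6215, -0.016, 0.0896]
eef_rot: [0.998, 0.056, 0.0, 0.0]
contact_force: [-2.7, -0.5, 0.8]
gripper_width: 0.0431
grip_force: 85.0
```

```bash
python3 -c "
from h import *
st([.6217,-.0163,.090])"
```

```text
t 19.00 pos [ 0.6215 -0.016   0.0896] head 0.112 tray [-0.0002 -0.0241] tipz 75.59 F [-2.67 -0.55  0.84] M [0.02 0.41 0.04] w 0.0431 g 85.0
tool delta mm [ 0.2  0.3 -0.4]
```

step_arm(commands="0 0 0 0 0 0 55; 0 0 0 0 0 0 70; 0 0 0 0 0 0 85; 0 0 0 0 0 0 85; 0 0 0 0 0 0 85; 0 0 0 0 0 -5 85; 0 0 0 0 0 -20 85; 0 0 0 0 0 -40 85; 0 0 0 0 0 -50 85; 0 0 0 0 0 -50 85")

```text
time_s: 20.25
position: [0.6213, -0.016, 0.2564]
eef_rot: [0.998, 0.056, 0.0, 0.0]
contact_force: [0.9, 0.6, 0.2]
gripper_width: 0.0727
grip_force: 0.0
```

step_arm(commands="0 0 0 -50 0 0 85; 0 0 0 -50 0 0 85; 0 0 0 -50 0 0 85; 0 0 0 -40 30 0 85; 0 0 0 0 60 0 85; 0 0 0 0 60 0 85; 0 0 0 0 60 0 85; 0 0 0 0 0 0 85; 0 0 0 0 0 0 85; 0 0 0 0 0 0 85")

```text
time_s: 21.5
position: [0.4559, -0.2446, 0.2547]
eef_rot: [0.998, 0.057, 0.0, -0.0]
contact_force: [-0.9, 0.1, 0.4]
gripper_width: 0.0726
grip_force: 0.0
```

```bash
python3 - <<'E'
from h import *
st()
a=vision.get_image("side")["frame"][140:290,200:400];b=vision.get_image("top")["frame"][90:240,220:420]
cv2.imwrite("pics/s3.png",np.hstack([cv2.resize(x,(400,300),interpolation=cv2.INTER_CUBIC) for x in(a,b)]))
E
```

```text
t 21.50 pos [ 0.4559 -0.2446  0.2547] head 0.113 tray [-0.1903 -0.2328] tipz 240.73 F [-0.91  0.14  0.43] M [-0.03  0.04 -0.01] w 0.0726 g 0.0
```

View pics/s3.png

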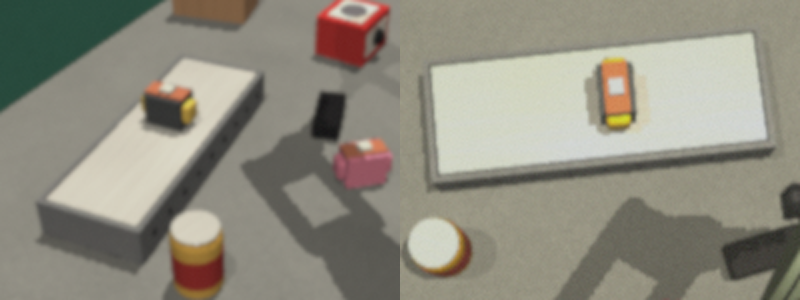

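The transformer stands upright on a level board, at (168,105) in the side half and (616,90) in the top half. The arm is clear, so I'm handing in.

```bash
python3 -c "
from workcell import finish_job
print(finish_job())"
```

```text
the job is handed in; nothing more can be done
None
```

The job is handed in, with no verdict returned: I found the bar about 24 mm to the −y side of the tray's middle, rested on it at about 8 N, and left the transformer released there, upright on a level-looking board in the last pictures.

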